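# Sort the spilled steel parts on the fabrication bench

### The job

The parts pot has been knocked over on the bench: stand the square steel pot upright on the bench again and drop both loose tube pieces into it, lay the loose notched plate flat in the shallow aluminium tray that holds plates, and put the loose angle bracket in the deep grey bin that holds brackets. Leave everything else on the bench where it stands.

Things in the scene. Friction and masses are not known exactly. Their poses are not given: they have to be found in the camera images.
- pot: square steel pot, like a short piece of 64 mm square tube with a bottom: 64 x 64 mm outside, 85 mm tall, walls and bottom 4 mm, open at the top, about 0.45 kg. It starts toppled, lying on one of its sides. Origin at the centre of the outside of its bottom; z points out through its mouth (level while it is toppled), x and y are square to its sides.
- tube1: A piece of steel tube, 16 mm diameter, 38 mm long, about 40 g, lying on the bench. Origin at the middle of its axis; its x axis runs along the tube.
- tube2: The other piece of steel tube, 16 mm diameter, 38 mm long, about 40 g, lying on the bench. Origin at the middle of its axis; its x axis runs along the tube.
- plate: The loose flat steel plate 60 x 40 x 8 mm, about 130 g, lying flat, with a notch 16 mm wide and 14 mm deep in the middle of one long edge. Origin at the centre of the 60 x 40 outline, at mid thickness; x along the 60 mm length, y along the 40 mm width (the notch is in the -y edge), z up as it starts.
- bracket: The loose steel angle bracket, about 180 g: two legs 8 mm thick at a right angle, 40 mm wide along y. The flat leg lies on the bench, 40 (x) x 40 (y) x 8 mm; the other leg stands up along its -x edge (x from -20 to -12 mm) to 40 mm height. Origin at the centre of the underside of the flat leg, z up as it starts.
- tray: the shallow open tray of bare aluminium, fixed to the bench, left or right of the pot: 170 (x) x 120 (y) mm outside, 30 mm tall, walls and floor 3 mm. One plate of the same kind already lies in it (fixed, 8 mm tall, x from -75 to -35 mm), the rest is empty. Origin at the centre of its underside, z up.
- bin: the deep open bin of grey plastic, fixed to the bench, on the other side: 170 (x) x 120 (y) mm outside, 60 mm tall, walls and floor 4 mm. One bracket of the same kind already stands in it (fixed, 40 mm tall, x from -79 to -33 mm), the rest is empty. Origin at the centre of its underside, z up.
- slug: bystander: solid round steel slug standing on end, 40 mm diameter, 30 mm tall. Origin at the centre of its underside.
- block: bystander: dark solid steel block 42 x 42 x 18 mm. Origin at the centre of its underside.
- tape: bystander: roll of masking tape lying flat, 68 mm across, 24 mm tall. Origin at the centre of its underside.
- nut: bystander: large dark steel hexagon nut lying flat, 46 mm across flats (53 mm over corners), 26 mm tall. Origin at the centre of its underside.
- tin: bystander: round yellow tin with a metal lid, 60 mm across, 42 mm tall. Origin at the centre of its underside.
- offcut: bystander: block of wood 55 (x) x 38 (y) x 22 mm. Origin at the centre of its underside.
- spray: bystander: tall grey bottle with a black cap, 50 mm diameter, 160 mm tall. Origin at the centre of its underside.
- flask: bystander: white plastic bottle with a red cap, 54 mm diameter, 130 mm tall. Origin at the centre of its underside.

How it is judged:
By the outcome, as a careful person would: the job done as asked, in the order asked, and still so for the second after the job is handed in, with the robot touching nothing.
It also fails if it takes over 72 s, if anything falls off the work surface, if the arm or the gripper's body presses on something with over 40 N, if the wrist force passes 120 N, or if a joint passes its speed limit or range.

### The arm

A 6-joint arm with a two-finger parallel gripper is mounted at the origin on the work surface. World frame = base frame: x ahead of the robot, y to its left, z up, the work surface at z = 0. Lengths are in mm, angles in rad, forces in N, time in s.
With the tool pointing down it reaches from about 300 to 775 mm from the base axis. Payload 14.6 kg.
Tool frame: the origin (TCP) lies at the very end of the fingers, on their centre line; the grasp point (between the pads) lies 19 mm behind it; z points along the fingers, y is the line along which they close (so a half turn about z gives the same grasp; the last joint's range is limited). The gripper opens to 94 mm and grips with 3 to 60 N. Pads are 16 mm wide; open, the fingers measure 119 mm over their backs; the gripper's body (75 mm by 177 mm) begins 78 mm behind the grasp point.
Start: joints at [-1.359, 0.3, 1.521, -0, 1.321, -0.067], TCP at [151.354, -528.754, 176.146] pointing down, gripper open.
Joint ranges: [-3.03, 3.03], [-0.79, 2.21], [0.23, 2.52], [-1.04, 4.18], [0, 3.07], [-2.55, 2.55]. Speed limits (rad/s): [2.22, 2.22, 2.57, 3.14, 3.14, 3.14].

### API

Orientations are given as [roll, pitch, yaw] about the fixed x, y, z axes, in that order (R = Rz(yaw) Ry(pitch) Rx(roll)).
In Python, from cell import manip, camera, get_calibration gives the robot as it stands. The module is installed in compiled form; this text tells all that it offers.
- The arm moves only by the tool jog_arm, never from a script. Its argument "plan" is one flat list of numbers, 6 for each row, row after row: the shift along the world's x, y, z in m, then the turn, a rotation vector about the world's x, y, z in degrees. A call has 1 to 20 rows; each row is the pose to reach, as a shift and turn from the pose commanded when the call began; what a row does not reach only later rows make up. A row lasts 1/10 s, in which the tool goes at most 50 mm and 8.59 degrees, less where a joint would pass 70% of its speed; a pose out of reach is approached as far as the arm can. A call with a gripper value outside its range is refused whole. "claw" is the finger opening in m, from 0 to 0.094, set as the call begins (left out, the last holds). The fingers move at their own pace and stop on an object; "force" is the grip in N (left out, the last holds). Time passes only in rows, so rows that repeat a pose let the fingers close. It gives the time, the measured TCP pose, the force, the opening and the grip force at its end, in the units of the state.
- manip.read_state(): the state, without advancing time (a new reading comes with each control period).
- camera(name): name is "side" or "top"; returns (picture, depth): 420x560x3 uint8, red, green, blue; 420x560 float32, mm along the optical axis (not along the pixel's ray), 0 where there is no reading.
- get_calibration(name): a dict with "fx", "fy", "cx", "cy" (pixels), "origin" and "attitude" of the camera in the world. Camera axes: x right, y down, z forward; pixel columns grow to the right and rows downward; lengths in mm; the calibration is good to about 2 mm. A picture is of the moment at which its call begins. get_calibration takes no time and is no camera call.
- manip.sign_off(): hands the job in; it is judged then, once.
The state is a dict: "clock": time; "joints": joint angles; "qd": joint speeds; "effort": joint torques, N m; "eef_pos": TCP position; "eef_rot": TCP orientation; "wrist_force": force on the tool from outside, world axes, zero at the start; "moment": the same for the moment, N m; "finger_gap": finger opening in mm; "finger_force": force on a finger pad.
Only numpy, scipy, OpenCV 4.12 (cv2) and the standard library are available. Lean on these libraries where they do the work, as an engineer would, in place of code of your own. Each camera call takes 0.05 s, during which the arm holds its last target. There are 200 camera calls.

## Working session

There is one attempt and no reset: what is moved stays moved. The work goes in short steps, Python scripts to look and compute and a tool call to move; the robot and the scene stay as the last step left them, time stands still between calls to the robot, and variables do not carry over. Pictures are saved under pics/ and viewed, at most 13 in all, crops included, and the job is handed in when it is done.

Besides the shell and the picture viewer there is one more tool, called after "Emit:" as name(argument=value, ...), one argument or row to a line, values as JSON. jog_arm: Moves the arm, as the interface text tells. Its arguments: {"type":"object","properties":{"plan":{"type":"array"},"claw":{"type":"number"},"force":{"type":"number"}},"required":["plan"]}

```bash
mkdir -p pics
cat > h.py <<'E'
import numpy as np, cv2
from cell import manip, camera, get_calibration
def rot(a):
    a=np.array(a,float)
    if a.shape==(3,3): return a
    if a.size==3:
        r,p,y=a; c,s=np.cos,np.sin
        Rx=np.array([[1,0,0],[0,c(r),-s(r)],[0,s(r),c(r)]]);Ry=np.array([[c(p),0,s(p)],[0,1,0],[-s(p),0,c(p)]]);Rz=np.array([[c(y),-s(y),0],[s(y),c(y),0],[0,0,1]])
        return Rz@Ry@Rx
def cloud(name):
    im,d=camera(name);k=get_calibration(name);R=rot(k["attitude"]);o=np.array(k["origin"])
    v,u=np.mgrid[:420,:560]
    P=np.stack([(u-k["cx"])/k["fx"]*d,(v-k["cy"])/k["fy"]*d,d],-1)@R.T+o
    P[d==0]=np.nan
    return im,d,P
def save(name,im): cv2.imwrite("pics/"+name,cv2.cvtColor(im,cv2.COLOR_RGB2BGR))
E
python3 - <<'E'
from h import *
for n in("top","side"):
    print(get_calibration(n)); im,d,P=cloud(n); np.savez(n+".npz",im=im,P=P); save(n+"0.png",im)
    print((d==0).mean(), np.nanpercentile(P.reshape(-1,3),[1,50,99],axis=0).round())
s=manip.read_state();print(s)
E
```

```text
{'fx': 489.5052221173764, 'fy': 489.5052221173764, 'cx': 290.0766005568759, 'cy': 214.40617559023727, 'origin': array([ 471.87545254,   12.37406763, 1033.73523081]), 'attitude': array([-3.08062922, -0.02402017, -1.55519244])}
0.003805272108843537 [[ 122. -576.   -4.]
 [ 545.   11.    1.]
 [ 987.  579.  243.]]
{'fx': 431.002151929646, 'fy': 431.002151929646, 'cx': 278.54040477569515, 'cy': 202.7017873875938, 'origin': array([ 316.31233875, -674.1567012 ,  564.03850206]), 'attitude': array([-2.20571772,  0.01698704, -0.32407812])}
0.003788265306122449 [[ 5.000e+01 -4.730e+02 -3.190e+02]
 [ 5.410e+02 -5.000e+01  1.000e+00]
 [ 1.749e+03  2.111e+03  4.300e+02]]
{'clock': 0.1, 'joints': array([-1.35858647e+00,  3.00401004e-01,  1.52148458e+00,  2.49025237e-05,
        1.32068678e+00, -6.66324995e-02]), 'qd': array([-0.00124747, -0.00053686, -0.00041332,  0.00010419, -0.00022142,
       -0.00018441]), 'effort': array([ 1.75660211e-03, -5.32641506e+01, -3.53285623e+01,  7.09802750e-02,
        2.34495598e-02, -7.25032783e-05]), 'eef_pos': array([ 151.31863   , -528.5187662 ,  175.66561112]), 'eef_rot': array([-3.14061672e+00, -8.93003033e-05,  2.78836140e-01]), 'wrist_force': array([ 0.74052183,  0.26273092, -0.37148806]), 'moment': array([-0.00215598, -0.02664129, -0.02241026]), 'finger_force': 0.0, 'finger_gap': 94.27677333706002}
```

View pics/top0.png

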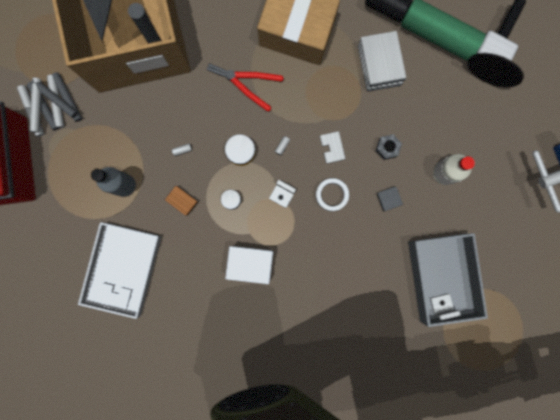

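View pics/side0.png

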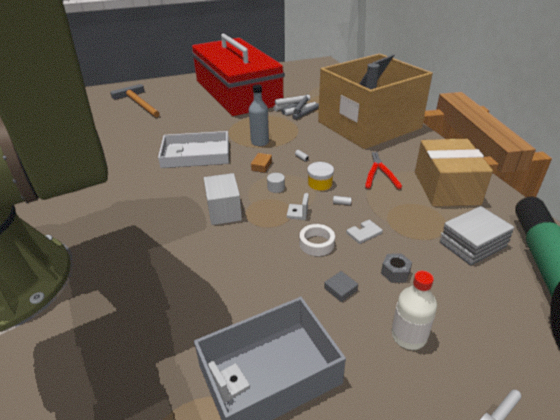

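```bash
cat > seg.py <<'E'
from h import *
import sys
def seg(P,zmin=5,xr=(250,800),yr=(-480,480)):
    m=(P[...,2]>zmin)&(P[...,0]>xr[0])&(P[...,0]<xr[1])&(P[...,1]>yr[0])&(P[...,1]<yr[1])
    n,l,st,c=cv2.connectedComponentsWithStats(m.astype(np.uint8),connectivity=4)
    for i in range(1,n):
        if st[i,4]<40: continue
        q=P[l==i]; zt=np.percentile(q[:,2],90); 
        t=q[q[:,2]>zt-6][:,:2]
        r=cv2.minAreaRect(t.astype(np.float32))
        print(i,"px",c[i].round(),st[i,4],"zt %.0f"%zt,"ctr",np.round(r[0],1),"size",np.round(r[1],1),"ang %.1f"%r[2],"mean",t.mean(0).round(1))
if __name__=="__main__":
    seg(np.load("top.npz")["P"])
E
python3 seg.py
```

```text
1 px [93. 74.] 910 zt 158 ctr [794.2 376.1] size [11.6 52.2] ang 0.1 mean [794.9 380.4]
5 px [ 65. 106.] 648 zt 35 ctr [750.5 460.1] size [59.7 16.7] ang 51.6 mean [749.1 457.7]
8 px [257.  99.] 223 zt 17 ctr [779.   65.6] size [77.2 13.7] ang 54.3 mean [777.8  63.7]
162 px [333. 147.] 470 zt 11 ctr [679.9 -99.5] size [60.7 40.1] ang 13.9 mean [ 680.  -100.7]
174 px [240. 150.] 719 zt 45 ctr [665.3  93.9] size [58.3 57.3] ang 2.5 mean [665.1  94.2]
176 px [389. 147.] 482 zt 29 ctr [ 680.7 -216.4] size [46.1 49.3] ang 15.4 mean [ 680.6 -216.8]
190 px [282. 145.] 139 zt 18 ctr [680.    7.3] size [15.3 37.6] ang 61.8 mean [679.9   7.3]
210 px [182. 149.] 137 zt 18 ctr [667.1 218.2] size [15.2 39. ] ang 19.7 mean [667.1 217.9]
244 px [453. 169.] 922 zt 130 ctr [ 630.  -340.6] size [25.4 23.3] ang 83.1 mean [ 630.  -339.9]
287 px [114. 181.] 953 zt 160 ctr [590.1 336.8] size [22.5 21.7] ang 89.6 mean [590.4 336.3]
337 px [332. 194.] 434 zt 27 ctr [576.9 -98.4] size [64.8 65.3] ang 1.8 mean [577.1 -98.5]
341 px [283. 194.] 390 zt 41 ctr [590.5  -1.7] size [39.3  8.3] ang 61.8 mean [590.4  -1.5]
356 px [181. 201.] 516 zt 25 ctr [559.5 215.1] size [55.5 37.5] ang 54.1 mean [559.2 214.8]
360 px [390. 199.] 417 zt 21 ctr [ 571.6 -220.3] size [41.7 43. ] ang 21.0 mean [ 571.7 -220.1]
378 px [231. 199.] 311 zt 33 ctr [563. 112.] size [38.3 37.7] ang 68.0 mean [562.9 112. ]
518 px [116. 273.] 1275 zt 32 ctr [414.8 335.2] size [121.9 170.6] ang 77.2 mean [412.5 337.6]
582 px [449. 286.] 3143 zt 61 ctr [ 407.3 -333.8] size [170.6 122.6] ang 8.8 mean [ 404.  -334.8]
742 px [249. 265.] 1436 zt 67 ctr [430.6  69.1] size [85.2 64. ] ang 84.3 mean [430.4  69. ]
1237 px [115. 296.] 598 zt 14 ctr [361.5 347.3] size [66.1 40.8] ang 76.7 mean [360.4 347.2]
1355 px [458. 298.] 45 zt 8 ctr [ 363.  -367.5] size [13.2 26.1] ang 82.6 mean [ 364.5 -367.6]
```

The top view shows the pot at px (249,265), tubes at (182,149) and (282,145), the plate at (333,147) and the bracket at (283,194). The tray is left at (118,270) and the bin right at (449,280). In the side view the pot's near face at (222,200) is not clearly open or closed, so I'll check it with depth.

Run:
```python
from h import *
S=np.load("side.npz");P=S["P"];T=np.load("top.npz")["P"]
c=np.array([430.6,69.1]);a=np.deg2rad(84.3);e=np.array([np.cos(a),np.sin(a)]);n=np.array([-e[1],e[0]])
for nm,Q,im in(("side",P,S["im"]),("top",T,np.load("top.npz")["im"])):
    q=(Q[...,:2]-c);u=q@e;w=q@n;m=(abs(u)<75)&(abs(w)<50)&(Q[...,2]>8)
    print(nm,m.sum(),"u hist z10-58,|w|<24",np.histogram(u[m&(Q[...,2]<56)&(abs(w)<24)],np.arange(-60,61,10)))
    print(np.nanmedian(Q[m&(Q[...,2]>60)],axis=0))
c=np.array([590.5,-1.7])
for Q in(T,P):
    m=(np.hypot(*(Q[...,:2]-c).transpose(2,0,1))<60)&(Q[...,2]>6)&(Q[...,2]<16)
    print("flat",m.sum(),np.mean(Q[m],axis=0)[:2])
m=(abs(T[...,0]-680)<50)&(abs(T[...,1]+100)<50)&(T[...,2]>6)
print("plate mean",T[m].mean(0))
# notch
M=m.astype(np.uint8); h,w=[x[[0,-1]] for x in (np.where(m.any(1))[0],np.where(m.any(0))[0])]
for i in range(h[0],h[1]+1,2): print("".join(".#"[v] for v in M[i,w[0]:w[1]+1]))
```

```text
side 1410 u hist z10-58,|w|<24 (array([  0, 422,  18,   0,   0,   0,   0,   0,   0,   0,   0,   0]), array([-60, -50, -40, -30, -20, -10,   0,  10,  20,  30,  40,  50,  60]))
[429.74231239  63.5563188   64.52320608]
top 1432 u hist z10-58,|w|<24 (array([0, 6, 0, 0, 0, 0, 0, 0, 0, 0, 0, 0]), array([-60, -50, -40, -30, -20, -10,   0,  10,  20,  30,  40,  50,  60]))
[430.40470504  69.13318248  64.78624923]
flat 277 [573.39537491   7.75838055]
flat 194 [572.41035466   3.99940377]
plate mean [ 680.26385288 -100.60812328    8.80301183]
....................####......
...........###########.##.....
......###################.....
......##########.#########....
.......######.########.###....
.......######.#############...
........#############.#####...
...............########.####..
...............#############..
................#####.#####.#.
#...........###.#############.
..........#..#####.###########
...........############.######
...........#.#################
............####.########.....
............###...............
```

Emit:
jog_arm(
  plan=[0,0.05,0.0,0,0,0,0,0.05,0.0,0,0,0,0,0.05,0,8,0,0,0,0.05,0,16,0,0,0,0.05,0,16,0,0],
  claw=0.09,
)

```text
clock: 0.6
eef_pos: [150.9, -479.5, 173.9]
eef_rot: [-2.865, -0.077, 0.267]
wrist_force: [-0.3, 0.2, -0.5]
finger_gap: 89.9
finger_force: 0.0
```

Run:
```python
from h import *
s=manip.read_state();print(s["joints"],s["eef_rot"],s["eef_pos"])
```

```text
[-1.37193256  0.38773183  1.43775902  0.05553953  1.59796336 -0.08531726] [-2.86473881 -0.07730005  0.26703697] [ 150.93960067 -479.46644436  173.93113051]
```

Emit:
jog_arm(
  plan=[0.02,0.04,0,-8,0,0,0.04,0.08,0,-16,0,0,0.04,0.08,0,-16,0,0],
)

```text
clock: 0.9
eef_pos: [191.9, -392.7, 175.5]
eef_rot: [3.137, 0.001, 0.282]
wrist_force: [-0.6, -1.1, -0.4]
finger_gap: 90.4
finger_force: 0.0
```

Run:
```python
from h import *
s=manip.read_state();print(s["joints"],s["eef_rot"],s["eef_pos"])
```

```text
[-1.19939645e+00  4.29060671e-02  1.82373699e+00 -1.12034726e-03
  1.27069230e+00  8.94117395e-02] [3.13725685e+00 6.87265190e-04 2.82315565e-01] [ 191.89585715 -392.74045316  175.48578491]
```

Emit:
jog_arm(
  plan=[0.02,0.04,0,0,0,5.7,0.04,0.08,0,0,0,11.4,0.06,0.12,0,0,0,17.1,0.08,0.16,0,0,0,22.8,0.1,0.2,0,0,0,28.5,0.12,0.24,0,0,0,34.2,0.14,0.28,0,0,0,39.9,0.16,0.32,0,0,0,45.6,0.18,0.36,0,0,0,51.3,0.2,0.4,0,0,0,57,0.22,0.44,0,0,0,62.7,0.241,0.483,0,0,0,68,0.241,0.483,0,0,0,68,0.241,0.483,0,0,0,68,0.241,0.483,0,0,0,68,0.241,0.483,0,0,0,68],
  claw=0.094,
)

```text
clock: 2.5
eef_pos: [432.2, 83.3, 176.4]
eef_rot: [3.141, -0.0, 1.464]
wrist_force: [-0.4, 0.6, -0.5]
finger_gap: 94.2
finger_force: 0.0
```

Run:
```python
from h import *
s=manip.read_state();print(s["joints"],s["eef_rot"],s["eef_pos"])
im,d,P=cloud("top");save("t1.png",cv2.resize(im[180:330,150:350],(800,600)))
# finger tips: points in height band around TCP
p=s["eef_pos"]
m=(np.hypot(P[...,0]-p[0],P[...,1]-p[1])<80)&(P[...,2]>50)
print(m.sum())
```

```text
[ 1.07159989e-01  5.13718407e-02  1.81260612e+00 -1.37440404e-04
  1.27664061e+00  2.14414893e-01] [ 3.14061288e+00 -7.86984615e-05  1.46358125e+00] [432.23271877  83.26763964 176.42345564]
12003
```

View pics/t1.png

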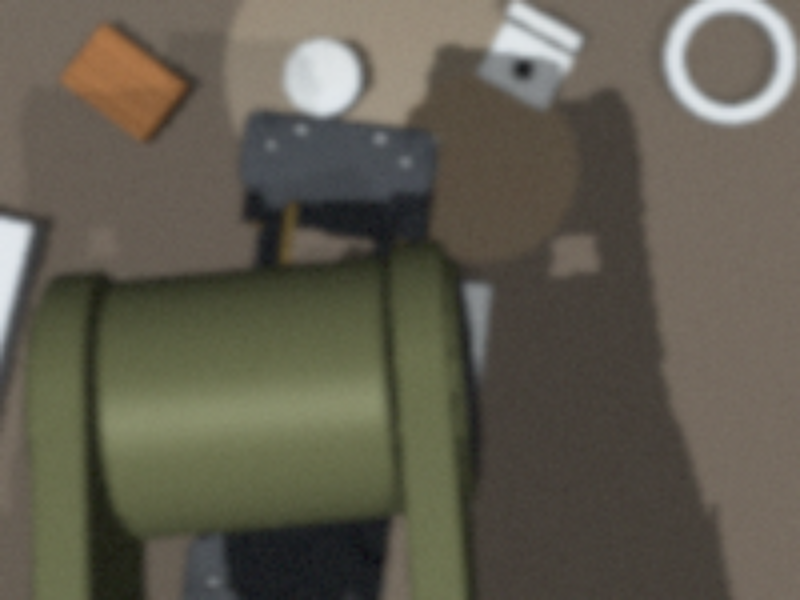

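Emit:
jog_arm(
  plan=[0,0,-0.045,0,0,0,0,0,-0.09,0,0,0,0,0,-0.13,0,0,0,0,0,-0.155,0,0,0,0,0,-0.163,0,0,0,0,0,-0.163,0,0,0],
)

```text
clock: 3.15
eef_pos: [432.2, 83.8, 13.0]
eef_rot: [-3.141, 0.0, 1.465]
wrist_force: [0.4, -0.1, -0.0]
finger_gap: 94.1
finger_force: 0.0
```

Emit:
jog_arm(
  plan=[0,0,0,0,0,0,0,0,0,0,0,0,0,0,0,0,0,0,0,0,0,0,0,0,0,0,0,0,0,0],
  claw=0.05,
  force=45,
)

```text
clock: 3.65
eef_pos: [432.7, 84.3, 13.7]
eef_rot: [3.141, -0.0, 1.466]
wrist_force: [-1.9, -0.1, 6.2]
finger_gap: 63.5
finger_force: 45.0
```

Emit:
jog_arm(
  plan=[0,0,0.03,0,0,0,0,0,0.07,0,0,0,0,0,0.1,6,-0.6,0,0,0,0.11,14,-1.4,0,0,0,0.11,22,-2.2,0,0,0,0.11,30,-3,0,0,0,0.11,38,-3.9,0,0,0,0.11,46,-4.7,0,0,0,0.11,46,-4.7,0,0,0,0.11,46,-4.7,0],
)

```text
clock: 4.65
eef_pos: [432.2, 83.7, 122.5]
eef_rot: [-3.135, -0.804, 1.461]
wrist_force: [0.7, 0.4, -4.1]
finger_gap: 63.4
finger_force: 45.0
```

Run:
```python
from h import *
s=manip.read_state();print(s["joints"],s["eef_rot"],s["eef_pos"])
```

```text
[-0.39432536  0.23256355  1.988165    0.79343559  1.31375048 -0.65729482] [-3.13549608 -0.80389306  1.4611852 ] [432.20635952  83.73910963 122.4980892 ]
```

Emit:
jog_arm(
  plan=[0,0,0,8,-0.8,0,0,0,0,16,-1.6,0,0,0,0,24,-2.4,0,0,0,0,32,-3.2,0,0,0,0,38,-3.8,0,0,0,0,43,-4.4,0,0,0,0,43,-4.4,0,0,0,0,43,-4.4,0],
)

```text
clock: 5.45
eef_pos: [432.4, 84.9, 123.0]
eef_rot: [-2.892, -1.556, 1.222]
wrist_force: [-0.3, -0.2, -3.7]
finger_gap: 63.8
finger_force: 45.0
```

Run:
```python
from h import *
s=manip.read_state();print(s["joints"],s["eef_rot"],s["eef_pos"])
im,d,P=cloud("side");save("s1.png",cv2.resize(im[60:300,100:420],(800,600)))
R=rot(s["eef_rot"]);print(R)
```

```text
[-0.56776736  0.71732051  1.93181904  1.14478602  1.77329637 -1.12204911] [-2.89154181 -1.55617869  1.22176761] [432.40608135  84.94760802 122.95329198]
[[ 0.00499884  0.99509665  0.09878095]
 [ 0.01373578 -0.09884119  0.99500842]
 [ 0.99989316 -0.00361705 -0.01416252]]
```

View pics/s1.png

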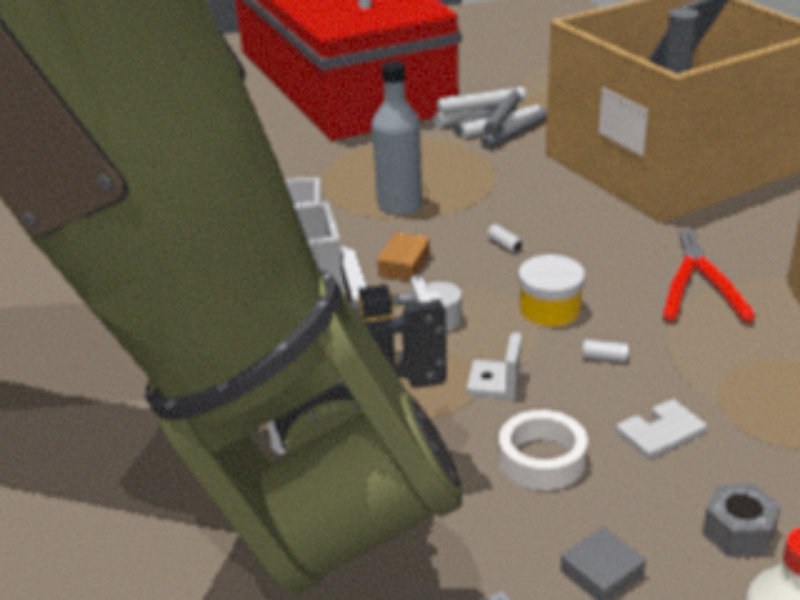

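The side view shows the pot held upright behind the wrist. The wrist housing, around px (350,480) in the crop, sits low. I'll lean the pot back about 19° to keep the housing clear, then let it rock down flat.

Emit:
jog_arm(
  plan=[0,0,0,-7,0.7,0,0,0,0,-14,1.4,0,0,0,-0.015,-18.5,1.8,0,0,0,-0.035,-18.5,1.8,0,0,0,-0.05,-18.5,1.8,0,0,0,-0.052,-18.5,1.8,0,0,0,-0.052,-18.5,1.8,0],
)

```text
clock: 6.2
eef_pos: [432.6, 84.3, 71.8]
eef_rot: [-3.14, -1.235, 1.467]
wrist_force: [-0.0, 0.7, -3.3]
finger_gap: 63.7
finger_force: 45.0
```

Run:
```python
from h import *
s=manip.read_state();print(s["joints"],s["eef_rot"],s["eef_pos"],s["wrist_force"])
im,d,P=cloud("side")
k=get_calibration("side")
# green arm pixels, lowest z in the wrist area
m=(P[...,1]<60)&(P[...,1]>-350)&(P[...,0]>250)&(P[...,0]<650)&(P[...,2]>12)
g=im.astype(int); m&=(g[...,1]>g[...,2]+15)&(g[...,1]>=g[...,0])
print(m.sum(),np.percentile(P[m],[1,5,50,99],axis=0).round())
```

```text
[-0.53641543  0.60625505  1.96729012  1.03184608  1.50709276 -1.05928434] [-3.13991186 -1.23532185  1.46712046] [432.57190997  84.26195026  71.83352975] [-0.04919701  0.67725939 -3.30974509]
16034 [[ 262. -237.  154.]
 [ 277. -232.  178.]
 [ 334. -202.  343.]
 [ 442. -124.  475.]]
```

Emit:
jog_arm(
  plan=[0,0,-0.006,0,0,0,0,0,-0.009,0,0,0,0,0,-0.01,0,0,0,0,0,-0.01,0,0,0],
)

```text
clock: 6.65
eef_pos: [432.3, 84.3, 61.0]
eef_rot: [-3.136, -1.237, 1.463]
wrist_force: [0.1, 1.2, -3.8]
finger_gap: 63.5
finger_force: 45.0
```

Emit:
jog_arm(
  plan=[0,0,0.004,5,-0.5,0,0,0,0.004,10,-1,0,0,0,0.002,10,-1,0,0,0,0,10,-1,0,0,0,-0.001,10,-1,0,0,0,-0.001,10,-1,0],
)

```text
clock: 7.25
eef_pos: [432.5, 84.3, 60.4]
eef_rot: [-3.134, -1.411, 1.461]
wrist_force: [-0.8, -0.0, -3.3]
finger_gap: 63.8
finger_force: 45.0
```

Emit:
jog_arm(
  plan=[0,0,-0.001,0,0,0,0,0,-0.002,0,0,0,0,0,-0.003,0,0,0,0,0,-0.003,0,0,0],
)

```text
clock: 7.65
eef_pos: [432.5, 84.1, 58.1]
eef_rot: [-3.134, -1.414, 1.461]
wrist_force: [-0.9, -3.8, 6.1]
finger_gap: 63.7
finger_force: 45.0
```

Emit:
jog_arm(
  plan=[0,0,0,0,0,0,0,0,0,0,0,0,0,0,0,0,0,0,0,0,0,0,0,0,0,0,0,0,0,0,0,0,0,0,0,0],
  claw=0.092,
)

```text
clock: 8.25
eef_pos: [432.3, 84.3, 57.1]
eef_rot: [-3.129, -1.412, 1.456]
wrist_force: [-0.6, -0.1, 0.9]
finger_gap: 92.1
finger_force: 0.0
```

Emit:
jog_arm(
  plan=[-0.004,-0.035,0.006,0,0,0,-0.008,-0.075,0.02,0,0,0,-0.008,-0.09,0.06,0,0,0,-0.008,-0.09,0.1,-6,0.6,0,-0.008,-0.09,0.12,-14,1.4,0,-0.008,-0.09,0.13,-22,2.2,0,-0.008,-0.09,0.14,-30,3,0,0,-0.09,0.14,-38,3.8,0,0,-0.09,0.14,-46,4.6,0,0,-0.09,0.14,-54,5.4,0,0,-0.09,0.14,-62,6.2,0,0,-0.09,0.14,-70,7,0,0,-0.09,0.14,-78,7.8,0,0,-0.09,0.14,-80.6,8,0,0,-0.09,0.14,-80.6,8,0,0,-0.09,0.14,-80.6,8,0],
  claw=0.094,
)

```text
clock: 9.85
eef_pos: [432.2, -5.6, 197.0]
eef_rot: [3.139, -0.0, 1.47]
wrist_force: [-0.4, -0.1, -0.4]
finger_gap: 94.1
finger_force: 0.0
```

Run:
```python
from h import *
s=manip.read_state();print(s["joints"],s["eef_rot"],s["eef_pos"],s["wrist_force"])
im,d,P=cloud("side");save("s2.png",cv2.resize(im[100:280,140:380],(800,600)))
```

```text
[-9.79313961e-02  1.36294464e-02  1.80272468e+00  4.43147176e-04
  1.32278015e+00  2.92788815e-03] [ 3.13913557e+00 -4.37049514e-04  1.46982932e+00] [432.17966004  -5.55410207 196.9673566 ] [-0.36163569 -0.1046245  -0.44415678]
```

View pics/s2.png

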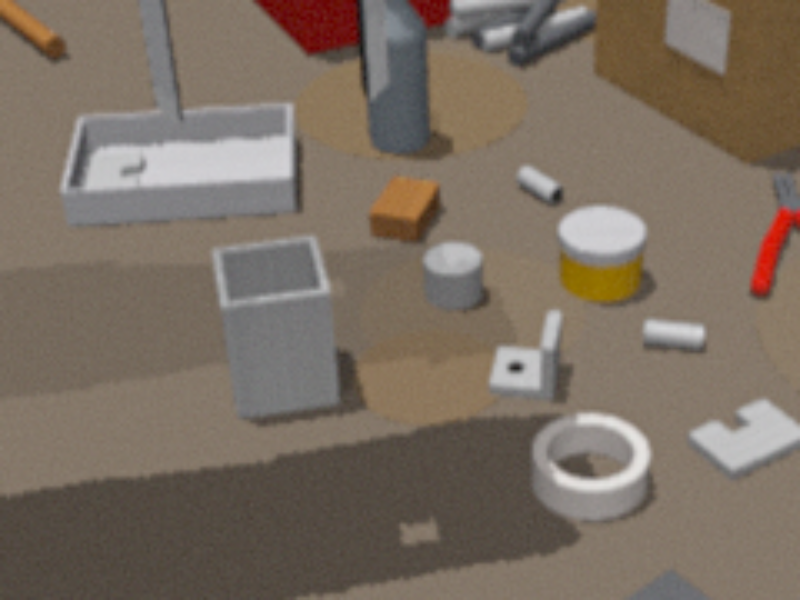

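The side view shows the pot upright on its bottom with its mouth at crop px (270,268). Nothing else has been disturbed. Next is tube1.

Emit:
jog_arm(
  plan=[0.03,0.001,0,0,0,8.4,0.06,0.003,0,0,0,16.8,0.09,0.004,0,0,0,25.2,0.12,0.006,0,0,0,33.6,0.15,0.008,0,0,0,42,0.18,0.009,-0.02,0,0,50.4,0.215,0.011,-0.05,0,0,58.8,0.247,0.012,-0.08,0,0,67.2,0.247,0.012,-0.1,0,0,67.6,0.247,0.012,-0.1,0,0,67.6,0.247,0.012,-0.1,0,0,67.6],
  claw=0.04,
)

```text
clock: 11.0
eef_pos: [679.3, 5.3, 97.7]
eef_rot: [3.138, 0.001, 2.647]
wrist_force: [0.1, -0.5, 0.6]
finger_gap: 39.8
finger_force: 0.0
```

Run:
```python
from h import *
s=manip.read_state();print(s["eef_rot"],s["eef_pos"])
im,d,P=cloud("top");np.savez("top1.npz",im=im,P=P)
m=(abs(P[...,0]-430)<90)&(abs(P[...,1]-65)<90)&(P[...,2]>78)&(P[...,2]<95)
n,l,st,c=cv2.connectedComponentsWithStats(m.astype(np.uint8))
for i in range(1,n):
    if st[i,4]>60: q=P[l==i]; print("top pot",st[i],cv2.minAreaRect(q[:,:2].astype(np.float32)),np.median(q[:,2]))
S=cloud("side")[2]; p=s["eef_pos"]
m=(abs(S[...,0]-430)<90)&(abs(S[...,1]-65)<90)&(S[...,2]>80)&(S[...,2]<92)
print("side pot",m.sum(),cv2.minAreaRect(S[m][:,:2].astype(np.float32)))
m=(abs(S[...,0]-680)<35)&(abs(S[...,1]-7)<35)&(S[...,2]>6)&(S[...,2]<30)
print("tube1 side",m.sum(),S[m].mean(0))
# fingers in side view near TCP height
m=(np.hypot(S[...,0]-p[0],S[...,1]-p[1])<60)&(S[...,2]>p[2]-15)&(S[...,2]<p[2]+20)
print("fing side",m.sum(),S[m].mean(0),S[m].min(0))
```

```text
[3.13800345e+00 8.28483788e-04 2.64713498e+00] [679.2537919    5.31214267  97.74612449]
side pot 273 ((429.054443359375, 54.882816314697266), (67.49059295654297, 63.90068817138672), 84.45787811279297)
tube1 side 118 [678.36156511   3.10568817  12.81961115]<stdin>:15: RuntimeWarning: Mean of empty slice.
  ret = um.true_divide(
Traceback (most recent call last):
ValueError: zero-size array to reduction operation minimum which has no identity
```

Emit:
jog_arm(
  plan=[0,0,-0.04,0,0,0,0,0,-0.075,0,0,0,0,0,-0.094,0,0,0,0,0,-0.094,0,0,0,0,0,-0.094,0,0,0],
)

```text
clock: 11.6
eef_pos: [680.2, 6.1, 5.4]
eef_rot: [3.137, 0.003, 2.649]
wrist_force: [-0.2, -0.2, 0.4]
finger_gap: 39.9
finger_force: 0.0
```

Emit:
jog_arm(
  plan=[0,0,0,0,0,0,0,0,0,0,0,0,0,0,0,0,0,0,0,0,0,0,0,0],
  claw=0.005,
  force=25,
)

```text
clock: 12.0
eef_pos: [679.5, 6.2, 3.7]
eef_rot: [3.138, 0.002, 2.649]
wrist_force: [-0.5, 0.3, 0.6]
finger_gap: 11.6
finger_force: 0.0
```

Run:
```python
from h import *
s=manip.read_state();print(s["finger_gap"])
im,d,P=cloud("side");im2,d2,P2=cloud("top");
a=cv2.resize(im[170:250,250:410],(800,400));save("s3.png",a)
m=(abs(P[...,0]-680)<60)&(abs(P[...,1]-7)<60)&(P[...,2]>6)&(P[...,2]<30)
print(m.sum(),np.percentile(P[m],[2,50,98],axis=0).round(1))
```

```text
11.593907319129109
168 [[656.8  -7.3   6.4]
 [673.2   6.3  14.3]
 [694.3  66.7  27.3]]
```

View pics/s3.png

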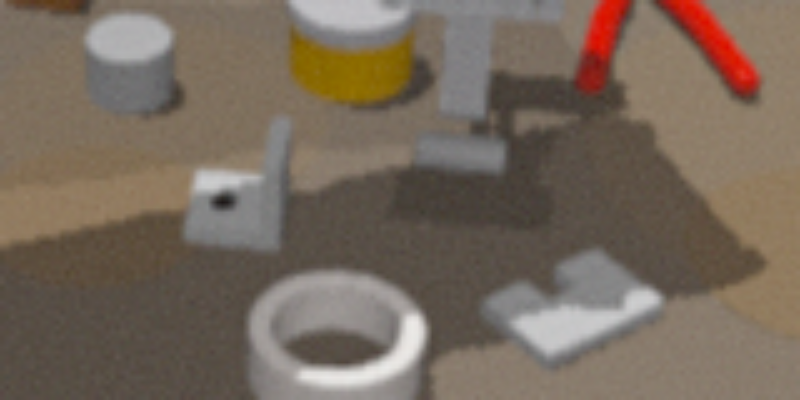

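The crop shows the tube still at (460,153), unmoved. The closed fingers end at about (467,117), above or behind it. I'll check by projecting the TCP into both views.

```bash
cat >> h.py <<'E'
def proj(name,p):
    k=get_calibration(name);q=rot(k["attitude"]).T@(np.array(p,float)-k["origin"])
    return np.array([k["fx"]*q[0]/q[2]+k["cx"],k["fy"]*q[1]/q[2]+k["cy"]])
def ray(name,u,v,z):
    k=get_calibration(name);d=rot(k["attitude"])@np.array([(u-k["cx"])/k["fx"],(v-k["cy"])/k["fy"],1]);o=np.array(k["origin"])
    return o+d*(z-o[2])/d[2]
E
python3 - <<'E'
from h import *
s=manip.read_state();p=s["eef_pos"];print(p)
print("TCP px side",proj("side",p),"top",proj("top",p))
print("tube px (342,200.6)->",ray("side",342,200.6,8)," tip px (343.4,193)->",ray("side",343.4,193,4))
im,d,P=cloud("side")
for v in range(176,206,2): print(v,P[v,343].round(1),P[v,338].round(1),im[v,343])
E
```

```text
[679.41461817   6.2481509    3.33670544]
TCP px side [341.1355893  202.01344377] top [282.84147442 146.57474005]
tube px (342,200.6)-> [680.38955583   4.68079837   8.        ]  tip px (343.4,193)-> [698.42487767  34.84315324   4.        ]
176 [670.   -9.7  82.8] [7.192e+02 1.078e+02 6.000e-01] [131 131 132]
178 [670.8  -9.1  77.3] [7.154e+02 9.960e+01 7.000e-01] [132 130 134]
180 [672.2  -7.1  70.9] [ 7.124e+02  9.290e+01 -1.000e-01] [128 128 133]
182 [670.5 -11.1  68.8] [ 7.088e+02  8.520e+01 -1.000e-01] [132 129 131]
184 [671.2 -10.5  63.3] [662.7  -4.7  61.6] [126 124 127]
186 [673.2  -7.5  55.9] [663.3  -4.2  56.1] [125 123 128]
188 [673.4  -7.8  51. ] [663.5  -4.5  51.2] [124 129 128]
190 [673.   -9.4  47. ] [663.1  -6.   47.1] [130 128 131]
192 [675.5  -5.6  38.8] [ 6.665e+02 -1.000e-01  3.740e+01] [113 109 109]
194 [697.6  34.7   1.5] [685.9  36.4   3.2] [117 108  95]
196 [694.2  27.7   1.5] [674.8  14.3  15.2] [107  97  89]
198 [680.8   2.   16.7] [671.3   6.8  15.8] [112 112 115]
200 [679.6  -1.   13.7] [671.    5.4  11.4] [127 127 129]
202 [ 6.805e+02 -1.000e-01  7.500e+00] [669.6   2.1   8.7] [116 116 117]
204 [6.812e+02 2.000e-01 1.700e+00] [6.717e+02 5.400e+00 5.000e-01] [87 81 81]
```

Run:
```python
from h import *
for z in(197,215,233): print(z,proj("side",[432.2-53,-1,z]),proj("side",[432+53,-10,z]))
im,d,P=cloud("side")
for u in (333,336,339,342,345,348): print(u,[int(x) if x==x else -1 for x in P[184:206,u,2]])
```

```text
197 [193.10819768 149.3261334 ] [253.10500187 141.49891697]
215 [191.69475698 140.09709932] [252.57270841 132.39368599]
233 [190.23985237 130.59732747] [252.02520161 123.02822064]
333 [0, 0, 1, 0, -1, 0, 0, -2, -1, 3, 1, 1, 0, 15, 15, 13, 10, 7, 4, 1, 2, 2]
336 [2, 0, 1, 0, 1, 0, 0, 1, -1, 0, 0, 0, 15, 15, 12, 15, 12, 9, 5, 0, 0, 0]
339 [60, 57, 56, 53, 50, 49, 45, 43, 37, 0, 0, -1, 13, 15, 15, 14, 11, 8, 9, 4, 0, 0]
342 [60, 60, 54, 52, 51, 49, 46, 43, 39, 0, 0, 0, 1, 15, 16, 16, 13, 11, 8, 4, 0, 0]
345 [62, 59, 57, 53, 52, 48, 46, 46, 39, -1, 0, 0, 2, 16, 15, 15, 13, 9, 9, 6, -1, 0]
348 [0, -1, 1, 0, 0, 0, 0, -1, 2, 0, 1, 0, 0, 14, 15, 14, 14, 12, 9, 6, 2, 1]
```

The fingertips physically end about 30 mm above the reported TCP, both here and in the earlier frame. The tube was not touched. I'll open and go lower in guarded steps.

Emit:
jog_arm(
  plan=[0,0,0,0,0,0,0,0,0,0,0,0,0,0,0,0,0,0,0,0,-0.012,0,0,0,0,0,-0.022,0,0,0,0,0,-0.025,0,0,0,0,0,-0.025,0,0,0],
  claw=0.04,
)

```text
clock: 12.9
eef_pos: [678.8, 6.3, -23.0]
eef_rot: [3.139, -0.0, 2.649]
wrist_force: [-0.2, -0.9, -0.3]
finger_gap: 40.0
finger_force: 0.0
```

Run:
```python
from h import *
s=manip.read_state();print(s["eef_pos"],s["finger_gap"])
im,d,P=cloud("side")
for u in range(330,364,2): print(u,[int(x) if x==x else -1 for x in P[186:214,u,2]])
```

```text
[678.81176438   6.27295173 -23.00213308] 39.97519024804088
330 [4, 2, 0, 0, -1, 1, 0, 0, 0, 0, 0, 1, 0, 0, 0, 1, 1, 0, 0, 2, 0, 1, 1, 2, 1, -1, 2, 0]
332 [0, -2, 0, 2, 0, 0, 0, 0, 1, 2, 0, 0, 0, 0, 0, 0, -1, 0, 0, 0, 0, 0, 0, 1, -1, 0, 1, 0]
334 [1, 0, 1, 0, 1, 1, 0, 1, 0, 1, 16, 16, 15, 13, 10, 8, 4, 0, 1, 0, 0, 1, 1, 0, 0, 0, 0, 0]
336 [-1, 1, 1, 0, 0, 0, -2, 1, 1, 0, 15, 15, 13, 13, 10, 7, 7, 1, 0, 19, 15, 2, 0, 0, 1, 0, 1, -1]
338 [68, 64, 63, 61, 58, 54, 52, 50, 48, 44, 43, 40, 35, 33, 31, 30, 28, 24, 21, 20, 16, 8, 0, 0, 1, 0, 2, 0]
340 [67, 67, 63, 59, 59, 56, 52, 51, 48, 44, 44, 40, 38, 34, 32, 29, 26, 25, 22, 18, 16, 8, 2, 0, 0, -1, 1, 0]
342 [68, 64, 62, 61, 58, 56, 53, 51, 49, 45, 42, 39, 38, 35, 34, 30, 28, 24, 23, 21, 18, 12, -1, 2, 1, 0, 0, 0]
344 [68, 66, 63, 61, 58, 56, 54, 50, 49, 46, 43, 42, 40, 35, 34, 32, 27, 25, 21, 20, 16, 12, 0, 0, 0, 1, 0, 0]
346 [67, 67, 63, 60, 59, 56, 54, 52, 49, 46, 0, 15, 17, 16, 14, 11, 7, 5, 2, 0, -1, 0, 1, 0, 1, 0, 0, 0]
348 [0, 2, 0, -1, -1, 1, 1, 0, -1, 0, 1, 12, 15, 14, 14, 10, 10, 7, 3, 1, 1, 2, 0, 0, 1, 0, -1, 0]
350 [1, 0, 1, 2, 0, 0, 1, 0, 1, 1, 0, 15, 16, 15, 14, 13, 8, 8, 2, 1, 1, 1, 0, 0, 0, 0, 0, 0]
352 [0, 2, 0, 0, 0, 0, 0, 0, 0, 0, 0, 0, 0, 0, 1, 1, 0, 0, 0, 1, 0, 0, 0, 0, 0, 0, -1, 2]
354 [0, 0, 0, 0, 0, -1, 2, 0, 2, 0, 0, 0, 0, 0, 0, 0, 1, 0, 1, 0, 0, 0, 0, 0, 2, 1, 0, 0]
356 [0, 1, 1, 0, 0, -1, 0, 1, 1, -1, 0, -1, 0, 1, 0, 0, 0, 2, 2, 0, 0, 0, 0, 0, 0, 0, 0, 1]
358 [0, -2, -1, 0, -1, 0, 0, 0, -1, 0, 1, 0, 0, 0, -1, 0, 1, 1, 0, 1, 0, 0, 0, 0, 0, 1, 0, 0]
360 [0, 0, 0, -1, 0, 1, 0, 0, -1, 1, -1, 1, 1, 0, 0, 0, 0, 2, 0, 1, 0, 0, 2, 0, 0, 1, -1, 1]
362 [0, 0, 0, 1, 1, 0, 1, 0, 1, -1, 0, 0, 0, 0, 0, 0, 0, 0, 0, 2, 1, 0, 0, 1, 1, 0, -1, 0]
```

Emit:
jog_arm(
  plan=[0,0,-0.003,0,0,0,0,0,-0.005,0,0,0,0,0,-0.005,0,0,0],
)

```text
clock: 13.25
eef_pos: [679.2, 6.2, -27.1]
eef_rot: [3.139, 0.001, 2.649]
wrist_force: [0.3, 0.2, 0.6]
finger_gap: 40.1
finger_force: 0.0
```

Emit:
jog_arm(
  plan=[0,0,0,0,0,0,0,0,0,0,0,0,0,0,0,0,0,0,0,0,0,0,0,0],
  claw=0.005,
  force=25,
)

```text
clock: 13.65
eef_pos: [679.4, 6.3, -26.8]
eef_rot: [3.138, 0.001, 2.649]
wrist_force: [-0.2, -0.1, 0.1]
finger_gap: 14.9
finger_force: 25.0
```

Emit:
jog_arm(
  plan=[0,0,0.04,0,0,0,0,0,0.085,0,0,0,-0.02,0.004,0.12,0,0,-4,-0.06,0.012,0.12,0,0,-12,-0.1,0.02,0.12,0,0,-20,-0.14,0.028,0.12,0,0,-28,-0.18,0.036,0.12,0,0,-36,-0.21,0.042,0.12,0,0,-44,-0.23,0.046,0.12,0,0,-52,-0.243,0.049,0.12,0,0,-60,-0.251,0.05,0.115,0,0,-67,-0.251,0.05,0.1,0,0,-67,-0.251,0.05,0.095,0,0,-67,-0.251,0.05,0.095,0,0,-67],
)

```text
clock: 15.05
eef_pos: [428.1, 56.2, 67.8]
eef_rot: [3.14, 0.001, 1.48]
wrist_force: [0.1, -0.0, 1.2]
finger_gap: 15.2
finger_force: 25.0
```

Run:
```python
from h import *
s=manip.read_state();print(s["eef_pos"],s["eef_rot"],s["finger_gap"])
im,d,P=cloud("side");save("s4.png",cv2.resize(im[120:240,160:320],(800,600)))
```

```text
[428.07191249  56.21186008  67.7897113 ] [3.13966713e+00 1.36518201e-03 1.48029795e+00] 15.174497316864128
```

View pics/s4.png

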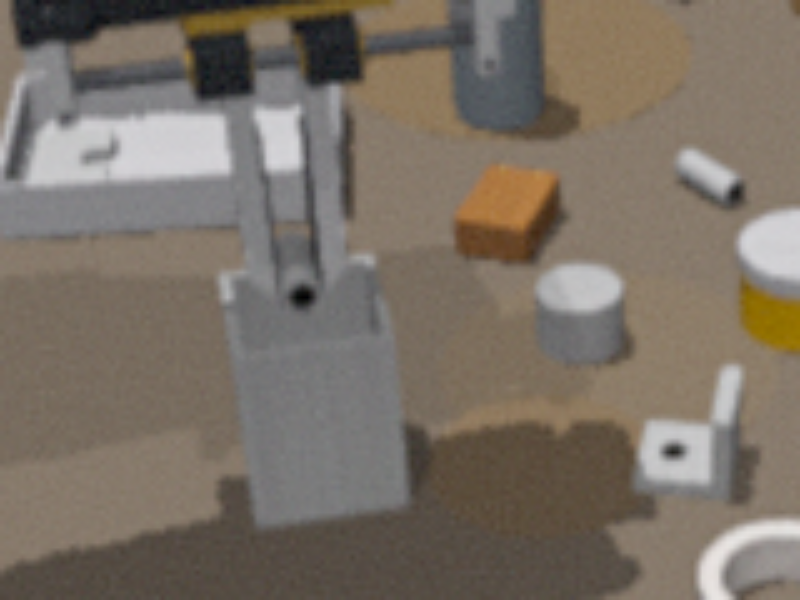

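The crop shows the tube gripped at (300,293), over the middle of the mouth, which spans rows 268–345. I'll lower it and release.

Emit:
jog_arm(
  plan=[0,0,-0.007,0,0,0,0,0,-0.009,0,0,0,0,0,-0.009,0,0,0],
)

```text
clock: 15.4
eef_pos: [428.2, 56.2, 58.8]
eef_rot: [3.139, 0.001, 1.48]
wrist_force: [-0.2, 0.3, -0.8]
finger_gap: 15.3
finger_force: 25.0
```

Emit:
jog_arm(
  plan=[0,0,0,0,0,0,0,0,0,0,0,0,0,0,0,0,0,0,0,0,0.03,0,0,0,0,0,0.05,0,0,0],
  claw=0.028,
)

```text
clock: 15.9
eef_pos: [428.5, 56.3, 110.4]
eef_rot: [3.138, 0.001, 1.48]
wrist_force: [0.4, 0.6, -0.7]
finger_gap: 27.8
finger_force: 0.0
```

Run:
```python
from h import *
S=np.load("side.npz");T=np.load("top.npz")["P"]
P=S["P"]
for nm,c in(("tube2",(667,216)),("plate",(680,-101)),("brflat",(590,0))):
    for Q in(P,T):
        m=(np.hypot(Q[...,0]-c[0],Q[...,1]-c[1])<45)&(Q[...,2]>5)&(Q[...,2]<25); print(nm,m.sum(),Q[m].mean(0).round(1),cv2.minAreaRect(Q[m][:,:2].astype(np.float32)))
print(manip.read_state()["eef_pos"])
```

```text
tube2 81 [666.1 213.7  12.3] ((667.220703125, 216.87118530273438), (14.681196212768555, 41.17321014404297), 22.382055282592773)
tube2 144 [666.5 217.8  14.2] ((665.1318969726562, 217.59754943847656), (74.75178527832031, 61.56291961669922), 88.85880279541016)
plate 402 [ 678.8 -102.6    8.2] ((679.5855712890625, -100.19442749023438), (62.826595306396484, 40.872650146484375), 14.416865348815918)
plate 477 [ 680.2 -100.5    8.6] ((682.3334350585938, -98.82928466796875), (67.85099792480469, 78.14715576171875), 17.6989688873291)
brflat 222 [573.3   2.2   9.5] ((575.8922119140625, 5.25507926940918), (43.32986831665039, 40.45444869995117), 61.433433532714844)
brflat 303 [574.    7.5   9.2] ((582.1064453125, 5.055168151855469), (77.9957046508789, 62.130462646484375), 77.63553619384766)
[428.50214837  56.25802803 110.4065834 ]
```

Emit:
jog_arm(
  plan=[0.04,0.027,0,0,0,4,0.08,0.054,0,0,0,9,0.12,0.08,0,0,0,14,0.16,0.107,0,0,0,20,0.2,0.134,-0.005,0,0,25,0.239,0.16,-0.02,0,0,25.7,0.239,0.16,-0.06,0,0,25.7,0.239,0.16,-0.1,0,0,25.7,0.239,0.16,-0.125,0,0,25.7,0.239,0.16,-0.134,0,0,25.7,0.239,0.16,-0.136,0,0,25.7,0.239,0.16,-0.136,0,0,25.7],
  claw=0.04,
)

```text
clock: 17.1
eef_pos: [668.1, 216.4, -25.4]
eef_rot: [3.137, 0.001, 1.928]
wrist_force: [-0.1, 0.8, 0.3]
finger_gap: 40.0
finger_force: 0.0
```

Emit:
jog_arm(
  plan=[0,0,0,0,0,0,0,0,0,0,0,0,0,0,0,0,0,0,0,0,0,0,0,0],
  claw=0.005,
)

```text
clock: 17.5
eef_pos: [667.7, 216.3, -26.2]
eef_rot: [3.138, 0.001, 1.928]
wrist_force: [-0.4, -0.3, 4.1]
finger_gap: 15.3
finger_force: 25.0
```

Emit:
jog_arm(
  plan=[0,0,0.04,0,0,0,0,0,0.085,0,0,0,-0.03,-0.02,0.12,0,0,-4,-0.07,-0.047,0.12,0,0,-9,-0.11,-0.074,0.12,0,0,-14,-0.15,-0.1,0.12,0,0,-19,-0.19,-0.127,0.12,0,0,-23,-0.225,-0.15,0.12,0,0,-25.7,-0.239,-0.16,0.115,0,0,-25.7,-0.239,-0.16,0.1,0,0,-25.7,-0.239,-0.16,0.09,0,0,-25.7,-0.239,-0.16,0.086,0,0,-25.7,-0.239,-0.16,0.086,0,0,-25.7],
)

```text
clock: 18.8
eef_pos: [428.3, 56.4, 58.7]
eef_rot: [3.14, 0.001, 1.48]
wrist_force: [-0.2, -0.0, 0.1]
finger_gap: 15.3
finger_force: 25.0
```

Run:
```python
from h import *
s=manip.read_state();print(s["eef_pos"],s["eef_rot"],s["finger_gap"])
im,d,P=cloud("side");save("s5.png",cv2.resize(im[120:240,160:320],(800,600)))
```

```text
[428.30403661  56.42440987  58.72555675] [3.13962146e+00 1.32674136e-03 1.48010650e+00] 15.265394417563005
```

View pics/s5.png

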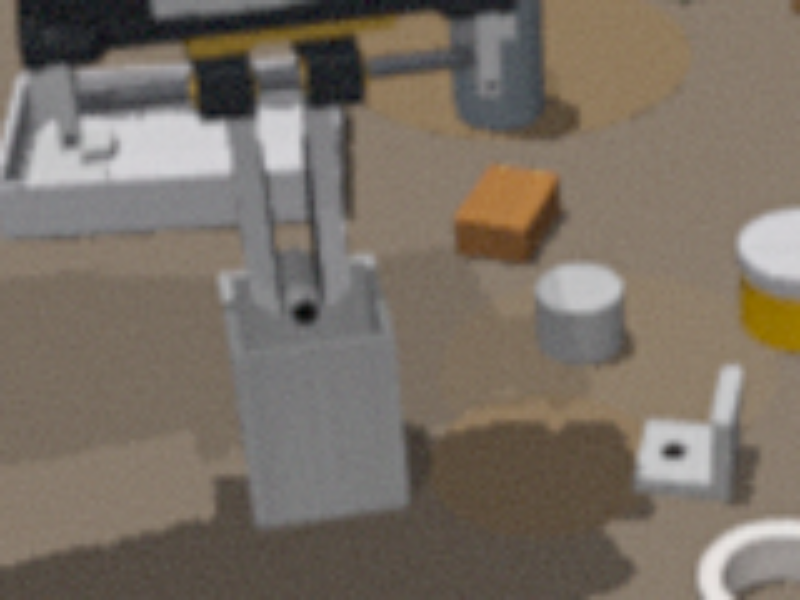

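The crop shows the second tube at (305,312) over the mouth, with the pot still upright. I'll release it and go to the plate.

Emit:
jog_arm(
  plan=[0,0,0,0,0,0,0,0,0,0,0,0,0,0,0,0,0,0,0,0,0.03,0,0,0,0,0,0.05,0,0,0],
  claw=0.028,
)

```text
clock: 19.35
eef_pos: [428.5, 56.3, 110.5]
eef_rot: [3.138, 0.001, 1.48]
wrist_force: [0.6, 0.2, 0.7]
finger_gap: 27.9
finger_force: 0.0
```

Emit:
jog_arm(
  plan=[0.04,-0.025,0,0,0,4,0.08,-0.05,0,0,0,8,0.12,-0.075,0,0,0,12,0.16,-0.1,0,0,0,16,0.2,-0.125,0,0,0,19.2,0.235,-0.146,-0.01,0,0,19.2,0.251,-0.157,-0.04,0,0,19.2,0.251,-0.157,-0.08,0,0,19.2,0.251,-0.157,-0.09,0,0,19.2,0.251,-0.157,-0.09,0,0,19.2],
  claw=0.076,
)

```text
clock: 20.35
eef_pos: [678.4, -100.4, 18.0]
eef_rot: [3.141, -0.0, 1.815]
wrist_force: [0.4, 0.1, 0.6]
finger_gap: 75.9
finger_force: 0.0
```

Run:
```python
from h import *
s=manip.read_state();print(s["eef_pos"],s["eef_rot"],s["finger_gap"])
im,d,P=cloud("top")
m=(abs(P[...,0]-430)<70)&(abs(P[...,1]-60)<70)&(P[...,2]>6)&(P[...,2]<95)
r=m&(P[...,2]>78)
print("pot rim",r.sum(),cv2.minAreaRect(P[r][:,:2].astype(np.float32)),"inside/other z hist",np.histogram(P[m][:,2],[6,15,25,35,45,78,95]))
o=(abs(P[...,0]-430)<150)&(abs(P[...,1]-60)<90)&(P[...,2]>5)&(P[...,2]<22);print("low pts",o.sum(),np.percentile(P[o],[5,50,95],axis=0).round() if o.sum() else "")
k=get_calibration("top");c=proj("top",[428,57,80]).astype(int);a=cv2.resize(im[c[1]-40:c[1]+40,c[0]-50:c[0]+50],(500,400))
S=cloud("side");q=S[2];p=s["eef_pos"]
b=cv2.resize(S[0][170:260,250:410],(800,450))
save("c6.png",np.vstack([np.hstack([a[:150+250],np.zeros((400,300,3),np.uint8)])[100:300],b[:400]]))
```

```text
[ 678.4358838  -100.41779739   17.98026387] [ 3.14124474e+00 -1.16823943e-04  1.81504602e+00] 75.91929318804782
pot rim 283 ((429.3474426269531, 55.825828552246094), (64.0570297241211, 64.13212585449219), 84.64744567871094) inside/other z hist (array([138, 272,  24,  25,  77, 283]), array([ 6, 15, 25, 35, 45, 78, 95]))
low pts 792 [[401.  -4.   5.]
 [447.  48.   9.]
 [576. 101.  20.]]
```

View pics/c6.png

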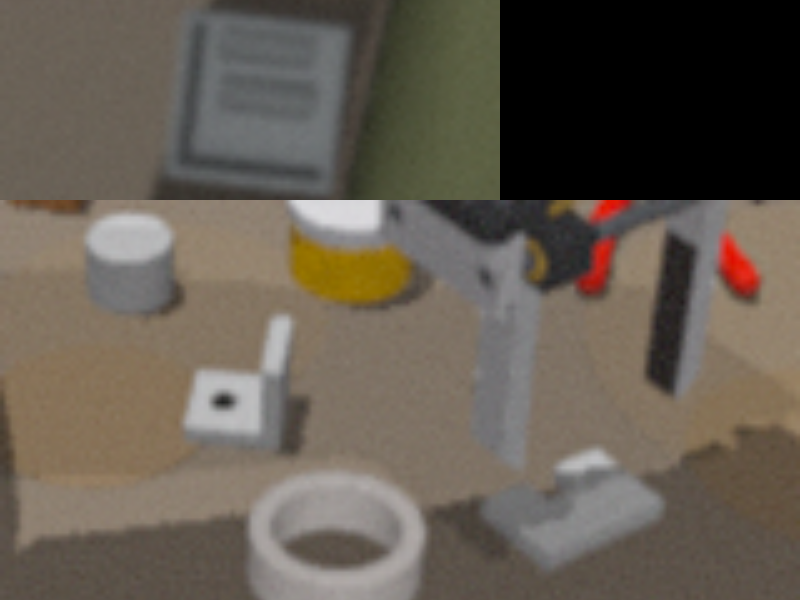

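The top crop shows both tubes inside the pot at (268,48) and (268,97). In the side crop, the open fingers at (505,460) and (675,390) straddle the plate at (575,505). I'll descend and grip.

Emit:
jog_arm(
  plan=[0,-0.001,-0.03,0,0,0,0,-0.001,-0.042,0,0,0,0,-0.001,-0.047,0,0,0,0,-0.001,-0.048,0,0,0,0,-0.001,-0.048,0,0,0],
)

```text
clock: 20.95
eef_pos: [680.0, -101.8, -27.6]
eef_rot: [3.137, 0.002, 1.815]
wrist_force: [0.2, -0.8, 0.1]
finger_gap: 76.0
finger_force: 0.0
```

Emit:
jog_arm(
  plan=[0,0,0,0,0,0,0,0,0,0,0,0,0,0,0,0,0,0],
  claw=0.05,
  force=35,
)

```text
clock: 21.25
eef_pos: [679.7, -101.8, -28.2]
eef_rot: [3.138, 0.002, 1.815]
wrist_force: [-0.6, 0.1, 2.8]
finger_gap: 59.6
finger_force: 35.0
```

Emit:
jog_arm(
  plan=[0,0,0.04,0,0,0,0,0,0.085,0,0,0,-0.03,0.03,0.11,0,0,-3,-0.06,0.06,0.11,0,0,-6,-0.09,0.095,0.11,0,0,-9,-0.115,0.13,0.11,0,0,-12,-0.14,0.17,0.11,0,0,-15,-0.16,0.21,0.11,0,0,-18,-0.18,0.25,0.11,0,0,-20,-0.195,0.29,0.11,0,0,-22,-0.21,0.33,0.11,0,0,-24,-0.225,0.37,0.11,0,0,-26,-0.235,0.41,0.11,0,0,-26.8,-0.241,0.431,0.11,0,0,-26.8,-0.241,0.431,0.08,0,0,-26.8,-0.241,0.431,0.06,0,0,-26.8,-0.241,0.431,0.06,0,0,-26.8],
)

```text
clock: 22.95
eef_pos: [436.8, 328.5, 28.8]
eef_rot: [-3.141, 0.005, 1.348]
wrist_force: [-0.9, -0.8, -0.9]
finger_gap: 59.6
finger_force: 35.0
```

Run:
```python
from h import *
s=manip.read_state();print(s["eef_pos"],s["eef_rot"],s["finger_gap"],s["joints"])
im,d,P=cloud("side");save("s7.png",cv2.resize(im[90:190,120:260],(800,571)))
```

```text
[436.84242601 328.47005316  28.76969316] [-3.14143493  0.00457858  1.34753558] 59.59617357733807 [ 0.57940034  0.46163094  1.66899114 -0.00361271  1.01437604  0.80457473]
```

View pics/s7.png

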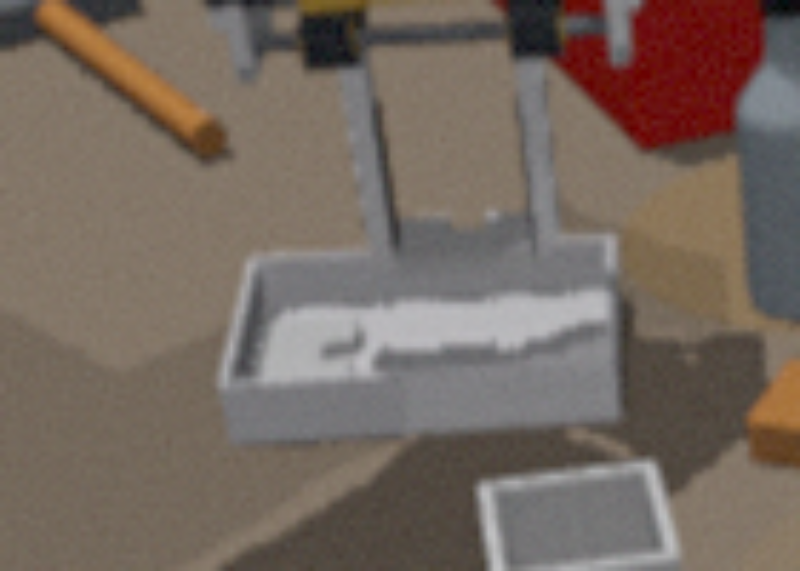

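The plate hangs level between the fingers at (465,235), above the empty part of the tray. I'll lower it.

Emit:
jog_arm(
  plan=[0,0,-0.03,0,0,0,0,0,-0.045,0,0,0,0,0,-0.052,0,0,0,0,0,-0.055,0,0,0,0,0,-0.055,0,0,0],
)

```text
clock: 23.5
eef_pos: [438.7, 329.4, -23.3]
eef_rot: [3.138, 0.001, 1.347]
wrist_force: [-0.0, 0.1, -1.5]
finger_gap: 59.2
finger_force: 35.0
```

Emit:
jog_arm(
  plan=[0,0,-0.001,0,0,0,0,0,-0.002,0,0,0,0,0,-0.002,0,0,0],
)

```text
clock: 23.8
eef_pos: [438.7, 329.5, -25.2]
eef_rot: [3.138, 0.0, 1.347]
wrist_force: [0.0, -0.4, 2.5]
finger_gap: 59.7
finger_force: 35.0
```

Emit:
jog_arm(
  plan=[0,0,0,0,0,0,0,0,0,0,0,0,0,0,0,0,0,0,0,0,0.04,0,0,0,0,0,0.08,0,0,0,0,0,0.11,0,0,0,0,0,0.11,0,0,0],
  claw=0.07,
)

```text
clock: 24.5
eef_pos: [440.0, 330.4, 88.3]
eef_rot: [3.134, -0.004, 1.347]
wrist_force: [0.5, -0.0, -0.5]
finger_gap: 70.0
finger_force: 0.0
```

Emit:
jog_arm(
  plan=[0.016,-0.036,0,0,0,8.3,0.032,-0.072,0,0,0,16.6,0.048,-0.108,0,0,0,24.9,0.064,-0.144,0,0,0,33.2,0.08,-0.18,0,0,0,41.5,0.096,-0.216,0,0,0,49.8,0.112,-0.252,0,0,0,58,0.128,-0.288,0,0,0,66.3,0.1455,-0.328,0,0,0,74.6,0.1455,-0.328,-0.03,0,0,74.6,0.1455,-0.328,-0.045,0,0,74.6,0.1455,-0.328,-0.045,0,0,74.6],
  claw=0.062,
)

```text
clock: 25.7
eef_pos: [582.0, 1.8, 36.3]
eef_rot: [3.141, -0.004, 2.649]
wrist_force: [-0.9, -0.1, -0.1]
finger_gap: 61.9
finger_force: 0.0
```

Run:
```python
from h import *
s=manip.read_state();print(s["eef_pos"],s["eef_rot"],s["finger_gap"])
im,d,P=cloud("side");im2,d2,Q=cloud("top")
a=cv2.resize(im[120:220,130:330],(800,400))
save("s8.png",np.vstack([a,cv2.resize(im2[220:320,70:270],(400,200))@np.eye(3,dtype=np.uint8) if 0 else np.hstack([cv2.resize(im2[220:320,70:270],(400,200)),cv2.resize(im[170:220,260:360],(400,200))])]))
m=(abs(Q[...,0]-438.6)<45)&(abs(Q[...,1]-329.4)<40)&(Q[...,2]>7)&(Q[...,2]<18);print("plate",m.sum(),Q[m].mean(0),Q[m].std(0),cv2.minAreaRect(Q[m][:,:2].astype(np.float32)))
```

```text
[581.99443438   1.76149     36.28596758] [ 3.14063632 -0.00359717  2.64856822] 61.85694923807773
plate 564 [437.90695147 329.42144316  11.39280796] [18.53612382 13.2282509   1.99723427] ((439.33050537109375, 329.57855224609375), (85.28251647949219, 77.5179672241211), 5.035689830780029)
```

View pics/s8.png

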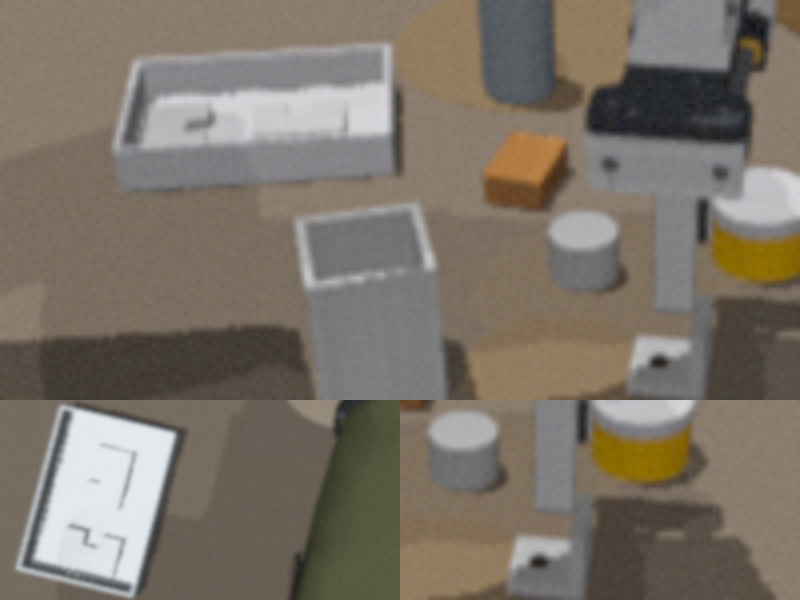

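The plate lies flat in the tray at top-crop (110,480). The open fingers are above the bracket. I'll descend and grip it across its 40 mm width.

Emit:
jog_arm(
  plan=[0,0,-0.035,0,0,0,0,0,-0.055,0,0,0,0,0,-0.062,0,0,0,0,0,-0.063,0,0,0,0,0,-0.063,0,0,0],
)

```text
clock: 26.3
eef_pos: [584.7, 1.5, -22.5]
eef_rot: [3.138, 0.003, 2.649]
wrist_force: [-0.4, -0.0, 0.3]
finger_gap: 62.1
finger_force: 0.0
```

Emit:
jog_arm(
  plan=[0,0,0,0,0,0,0,0,0,0,0,0,0,0,0,0,0,0,0,0,0,0,0,0],
  claw=0.03,
  force=40,
)

```text
clock: 26.7
eef_pos: [584.2, 1.2, -23.3]
eef_rot: [3.138, 0.002, 2.649]
wrist_force: [-0.6, 0.6, 5.5]
finger_gap: 39.4
finger_force: 40.0
```

Emit:
jog_arm(
  plan=[0,0,0.04,0,0,0,0,0,0.085,0,0,0,-0.008,-0.017,0.12,0,0,-3,-0.024,-0.053,0.12,0,0,-9,-0.04,-0.089,0.12,0,0,-15,-0.056,-0.125,0.12,0,0,-21,-0.072,-0.16,0.12,0,0,-27,-0.088,-0.196,0.12,0,0,-33,-0.104,-0.232,0.12,0,0,-39,-0.12,-0.268,0.12,0,0,-45,-0.136,-0.303,0.12,0,0,-50,-0.147,-0.327,0.12,0,0,-53,-0.152,-0.337,0.12,0,0,-53,-0.152,-0.337,0.1,0,0,-53,-0.152,-0.337,0.09,0,0,-53,-0.152,-0.337,0.09,0,0,-53],
)

```text
clock: 28.3
eef_pos: [431.5, -334.5, 64.7]
eef_rot: [3.14, -0.001, 1.726]
wrist_force: [-0.6, 0.6, -0.6]
finger_gap: 39.7
finger_force: 40.0
```

Run:
```python
from h import *
s=manip.read_state();print(s["eef_pos"],s["eef_rot"],s["finger_gap"])
im,d,P=cloud("side");im2,d2,Q=cloud("top")
m=(Q[...,2]>50)&(Q[...,2]<70)&(abs(Q[...,0]-407)<110)&(abs(Q[...,1]+334)<90)
print("bin rim seen top",m.sum()); 
for nm,R in(("side",P),):
    m=(R[...,2]>54)&(R[...,2]<64)&(abs(R[...,0]-407)<110)&(abs(R[...,1]+334)<90);print(cv2.minAreaRect(R[m][:,:2].astype(np.float32)))
save("s9.png",cv2.resize(im[250:420,170:370],(700,595)))
```

```text
[ 431.47303351 -334.54602654   64.71382386] [ 3.14036991e+00 -1.14760726e-03  1.72574553e+00] 39.65844438756491
bin rim seen top 465
((406.5233459472656, -333.46356201171875), (170.69802856445312, 122.54286193847656), 8.448986053466797)
```

View pics/s9.png

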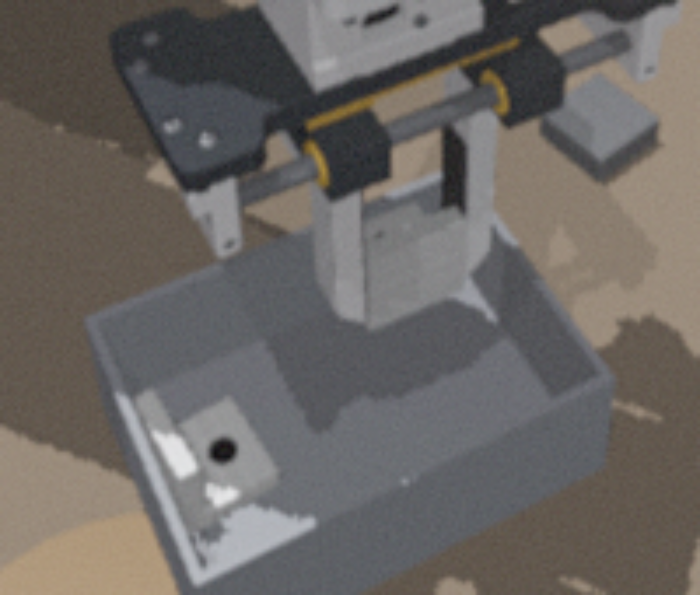

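The crop shows the bracket held level at (415,260) over the free end of the bin. The gripper body's end lugs at (225,240) overhang the rim, so I'll check how low they hang before descending.

Run:
```python
from h import *
im,d,P=cloud("side")
for (u,v) in((225,240),(228,248),(645,75),(650,60)): 
    U,V=int(170+u*200/700),int(250+v*170/595); print(P[V-1:V+2,U-1:U+2].reshape(-1,3).round()[:, :].tolist())
```

```text
[[358.0, -382.0, 204.0], [359.0, -381.0, 202.0], [360.0, -381.0, 201.0], [358.0, -382.0, 202.0], [359.0, -382.0, 202.0], [360.0, -381.0, 200.0], [358.0, -382.0, 200.0], [359.0, -381.0, 198.0], [360.0, -381.0, 198.0]]
[[359.0, -381.0, 198.0], [360.0, -381.0, 198.0], [361.0, -380.0, 197.0], [359.0, -380.0, 196.0], [360.0, -381.0, 196.0], [361.0, -381.0, 196.0], [358.0, -383.0, 198.0], [360.0, -381.0, 196.0], [361.0, -381.0, 195.0]]
[[508.0, -358.0, 198.0], [509.0, -358.0, 198.0], [512.0, -357.0, 196.0], [508.0, -358.0, 197.0], [510.0, -358.0, 196.0], [511.0, -357.0, 195.0], [509.0, -358.0, 195.0], [611.0, -192.0, 1.0], [615.0, -190.0, -2.0]]
[[508.0, -359.0, 206.0], [511.0, -358.0, 204.0], [512.0, -357.0, 203.0], [509.0, -358.0, 203.0], [511.0, -358.0, 202.0], [512.0, -358.0, 203.0], [509.0, -358.0, 202.0], [511.0, -358.0, 201.0], [512.0, -357.0, 200.0]]
```

Emit:
jog_arm(
  plan=[0,0,-0.04,0,0,0,0,0,-0.065,0,0,0,0,0,-0.079,0,0,0,0,0,-0.084,0,0,0,0,0,-0.085,0,0,0,0,0,-0.085,0,0,0],
)

```text
clock: 29.05
eef_pos: [432.5, -336.2, -17.7]
eef_rot: [3.137, 0.003, 1.724]
wrist_force: [0.3, -0.6, -1.3]
finger_gap: 39.7
finger_force: 40.0
```

Emit:
jog_arm(
  plan=[0,0,-0.001,0,0,0,0,0,-0.001,0,0,0],
)

```text
clock: 29.25
eef_pos: [432.1, -336.0, -19.2]
eef_rot: [3.138, 0.002, 1.724]
wrist_force: [0.3, -0.8, -1.2]
finger_gap: 39.8
finger_force: 40.0
```

Emit:
jog_arm(
  plan=[0,0,-0.001,0,0,0,0,0,-0.001,0,0,0],
)

```text
clock: 29.45
eef_pos: [432.2, -336.1, -19.3]
eef_rot: [3.138, 0.002, 1.724]
wrist_force: [-4.7, 4.8, 13.5]
finger_gap: 39.7
finger_force: 40.0
```

Emit:
jog_arm(
  plan=[0,0,0,0,0,0,0,0,0,0,0,0,0,0,0,0,0,0,0,0,0.03,0,0,0,0,0,0.07,0,0,0,0,0,0.11,0,0,0,0,0,0.15,0,0,0,-0.04,0.01,0.18,0,0,0,-0.08,0.02,0.18,0,0,0,-0.1,0.02,0.18,0,0,0,-0.1,0.02,0.18,0,0,0],
  claw=0.052,
)

```text
clock: 30.55
eef_pos: [330.3, -315.7, 159.7]
eef_rot: [3.138, 0.002, 1.723]
wrist_force: [-0.1, 0.7, 0.2]
finger_gap: 51.7
finger_force: 0.0
```

Run:
```python
from h import *
im,d,P=cloud("side");im2,d2,Q=cloud("top");save("final.png",im)
sys=__import__("seg");sys.seg(Q,zmin=6,xr=(300,720),yr=(-400,400))
m=(abs(P[...,0]-431)<45)&(abs(P[...,1]+330)<45)&(P[...,2]>8)&(P[...,2]<60);print("bracket",m.sum(),np.percentile(P[m],[2,50,98],axis=0).round())
```

```text
6 px [389. 147.] 482 zt 29 ctr [ 680.4 -215.8] size [45.7 51.6] ang 14.5 mean [ 680.5 -216.3]
9 px [240. 150.] 714 zt 45 ctr [665.1  93.9] size [58.6 57.5] ang 1.6 mean [665.1  94.1]
24 px [453. 169.] 914 zt 130 ctr [ 629.8 -340.7] size [22.8 25.1] ang 3.3 mean [ 629.8 -340.1]
34 px [114. 181.] 955 zt 159 ctr [590.1 336.7] size [21.9 22.8] ang 2.2 mean [590.3 336.2]
40 px [332. 194.] 426 zt 27 ctr [576.9 -98.4] size [65.1 65. ] ang 0.6 mean [577.  -98.6]
44 px [181. 200.] 514 zt 25 ctr [559.6 215.2] size [55.1 37.4] ang 54.2 mean [559.3 214.8]
45 px [390. 199.] 418 zt 21 ctr [ 571.5 -220.2] size [41.9 41.9] ang 20.9 mean [ 571.5 -220.1]
47 px [231. 199.] 307 zt 33 ctr [563.4 111.6] size [38.  37.6] ang 28.4 mean [563.1 111.9]
69 px [121. 270.] 1042 zt 32 ctr [414.7 334.8] size [121.2 170.8] ang 77.4 mean [417.3 328.9]
91 px [498. 340.] 12109 zt 518 ctr [ 313.6 -241.9] size [41.1 81.4] ang 39.2 mean [ 316.6 -231.6]
133 px [124. 258.] 559 zt 14 ctr [438.4 330.8] size [41.6 60.3] ang 77.7 mean [438.2 329.3]
180 px [255. 265.] 771 zt 87 ctr [429.4  55.8] size [63.9 64. ] ang 84.3 mean [428.7  56.3]
242 px [443. 266.] 524 zt 44 ctr [ 433.2 -343.1] size [40.3 10. ] ang 7.1 mean [ 432.9 -342.8]
439 px [114. 296.] 556 zt 13 ctr [362.5 347.7] size [63.3 43.3] ang 77.9 mean [360.2 347.4]
bracket 833 [[ 410. -350.    9.]
 [ 429. -345.   22.]
 [ 452. -308.   45.]]
```

Every bystander is within a millimetre of its starting position. The pot stands with its rim at z 87 mm, the plate lies flat in the tray, and the bracket stands in the bin.

```bash
python3 -c "
from cell import manip
print(manip.sign_off())"
```

```text
the job is handed in; nothing more can be done
None
```

The job is handed in at about 31 s: the pot stands upright with both tubes in it, the plate lies flat in the tray, the bracket is in the bin, and nothing else moved.

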